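# Flip the round status tag over its pivot

## Robot

A 6-joint arm with a two-finger parallel gripper is mounted at the origin on a cart in front of the work surface, level with it; the furniture and walls round the work are solid. World frame = base frame: x ahead of the robot, y to its left, z up, the work surface at z = 0. Lengths are in mm, angles in rad, forces in N, time in s.
With the tool pointing down it reaches from about 325 to 775 mm from the base axis. Payload 5.5 kg.
Tool frame: the origin (TCP) lies midway between the tips of the shut fingers; the grasp point (between the pads) lies 19 mm behind it; z points along the fingers, y is the direction in which the jaws open and shut (so a half turn about z gives the same grasp; the last joint's range is limited). The gripper opens to 88 mm and grips with 3 to 60 N. Pads are 20 mm wide; open, the fingers measure 115 mm over their backs; the gripper's body (75 mm by 178 mm) begins 61 mm behind the grasp point.
Start: joints at [1.181, 0.091, 1.231, -0, 1.82, -0.057], TCP at [196.019, 567.092, 222.631] pointing down, gripper open.
Joint ranges: [-2.87, 2.87], [-0.86, 2.18], [0.17, 2.46], [-1.51, 4.65], [0.06, 2.69], [-2.65, 2.65]. Speed limits (rad/s): [2.57, 2.57, 3.01, 3.14, 3.14, 3.14].

## Interface

Orientations are given as [roll, pitch, yaw] about the fixed x, y, z axes, in that order (R = Rz(yaw) Ry(pitch) Rx(roll)).
In Python, from station import * gives the robot as it stands.
- The arm moves only by the tool jog_arm, never from a script. Its argument "steps" is a list of rows, each a list of 5 numbers: the opening, from 0 (shut) to 1 (fully open), then the shift along the world's x, y, z in m, then the turn about the world's z in degrees. In form: [[hand, x, y, z, twist], ...]. A call has 1 to 10 rows; each row shifts and turns the commanded pose from where the row before left it; what a row does not reach is not made up. A row lasts 1/10 s, in which the tool goes at most 50 mm and 8.59 degrees, less where a joint would pass 70% of its speed; a pose out of reach is approached as far as the arm can. A call is refused whole if a number of a shift passes 0.05 or a number of a turn 8.59, either way. A call with a gripper value outside its range is refused whole. The fingers move at their own pace and stop on an object; the grip force is fixed at half the most. Time passes only in rows, so rows that do not move let the fingers close. It gives the time, the measured TCP pose, the force and the opening at its end, in the units of the state.
- sense(): the state, without advancing time (a new reading comes with each control period).
- capture(name): name is "side" or "top" or "wrist"; returns (picture, depth): 420x560x3 uint8, blue, green, red; 420x560 float32, mm along the optical axis (not along the pixel's ray), 0 where there is no reading.
- camera_params(name): a dict with "fx", "fy", "cx", "cy" (pixels), "distortion" ([k1, k2, p1, p2, k3] as OpenCV has them; the pictures are not rectified), "R" (3x3) and "t" (3): a world point X has camera coordinates R X + t. Camera axes: x right, y down, z forward; pixel columns grow to the right and rows downward; lengths in mm; the calibration is good to about 2 mm. A picture is of the moment at which its call begins: read the wrist's pose just before it. camera_params takes no time and is no camera call; for the wrist camera it gives the pose at the moment of the call.
- job_done(): hands the job in, once; it reports no verdict.
The state is a dict: "t": time; "joints": joint angles; "qvel": joint speeds; "effort": joint torques, N m; "eef_pos": TCP position; "tool_rot": TCP orientation; "ft_force": force on the tool from outside, world axes, zero at the start; "torque": the same for the moment, N m; "width": finger opening in mm.
Only numpy, scipy, OpenCV 4.12 (cv2) and the standard library are available. Lean on these libraries where they do the work, as an engineer would, in place of code of your own. Each camera call takes 0.05 s, during which the arm holds its last target.

## Task

Two flip markers stand on the bench, one with a round tag and one with a square tag. With a fingertip, without gripping it, push the round tag up from its free end, over its pivot and down on the other side until it lies fully flat there, showing its bar face in place of its ring face. Leave its stand standing where it is (do not lift, tip or drag it away), and leave the square tag and everything else on the bench alone.

Things in the scene. Friction and masses are not known exactly. Their poses are not given: they have to be found in the camera images.
- round_stand: Stand of the round flip marker, loose on the bench: dark steel base 100 x 84 x 12 mm (about 1 kg), on it two aluminium cheeks 22 mm wide, 5 mm thick, outer faces 47 mm apart, top at 101 mm. Origin: centre of the underside. z up, y along the pivot pin; -x is the side on which the tag lies at the start (to the left of the pivot as seen from the robot and somewhat nearer; the stand's yaw is -1.25 to -0.75 rad), +x the side to which it must go (to the right and somewhat farther)
- round_pivot (a point): Centre of the round marker's pivot pin, 90 mm above the underside of its stand; it stays with the stand and has the stand's axes (the pin runs along y)
- round_center (a point): Centre of the round tag, 52 mm from the pivot; it moves with the tag. The tag is a white disc 64 mm across and 6 mm thick (3 mm either side of the plane through the pivot), its free edge 84 mm from the pivot, joined to the pin by a neck 22 mm wide. Raised black ring on one face (up at the start), raised black bar on the other
- round_tag (a joint): Angle of the round tag in rad: 0 = lies level towards -x of its stand (ring face up), 1.57 = stands straight up, 3.14 = lies level towards +x (bar face up). Stops at 0 and 3.14. It starts between 0 and 0.15. The hinge is stiff: the tag stays where it is left, about 0.5 N at the free edge moves it, and it does not fall over by itself. Nothing lies under the disc; the space below it down to the base or bench is free (about 75 mm above the base, 87 mm above the bench)
- round_face_ring: Ring-face half of the round tag, a 3 mm disc (origin on the pivot pin, moves with the tag)
- round_face_bar: Bar-face half of the round tag, a 3 mm disc (origin on the pivot pin, moves with the tag)
- square_stand: Stand of the square flip marker, the same as the other; not to be disturbed. Origin: centre of the underside
- square_tag (a joint): Angle of the square tag (60 x 60 x 6 mm, centre 52 mm from its pivot), as for the round one; starts between 0 and 0.15 and must stay down
- timer: White lab timer lying on the bench, 64 x 64 x 18 mm, loose, bystander. Origin: centre of the underside
- marker_pen: Black lab marker lying on the bench, 133 mm long, 18 mm thick, loose, bystander. Origin: centre of the underside
- cup: White specimen cup with screw lid, 65 mm across, 64 mm high, loose, bystander. Origin: centre of the underside
- lying_tube: Capped sample tube lying on the bench, 102 mm long, 18 mm thick, loose, bystander. Origin: centre of the underside
- bottle: White reagent bottle with blue cap, upright, 48 mm across, 98 mm high, loose, bystander. Origin: centre of the underside
There are look-alikes about, which are no part of the job. What is shaped like the round_stand but green is not meant.

How it is judged:
By the outcome, as a careful person would: the job done as asked, in the order asked, and still so for the second after the job is handed in, with the robot touching nothing.
It also fails if it takes over 48 s, if anything falls off the work surface, if the arm or the gripper's body presses on something with over 40 N, if the wrist force passes 120 N, or if a joint passes its speed limit or range.

## Working session

There is one attempt and no reset: what is moved stays moved. The work goes in short steps, Python scripts to look and compute and a tool call to move; the robot and the scene stay as the last step left them, time stands still between calls to the robot, and variables do not carry over. Pictures are saved under pics/ and viewed, and the job is handed in when it is done.

Besides the shell and the picture viewer there is one more tool, called after "Request:" as name(argument=value, ...) on one line, values as JSON. jog_arm: Moves the arm, as the interface text tells. Its arguments: {"type":"object","properties":{"steps":{"type":"array"}},"required":["steps"]}

```bash
mkdir -p pics; ls
python3 - <<'E'
from station import *
import cv2
s=sense();print(s)
for n in("side","top","wrist"):
    p,d=capture(n);cv2.imwrite(f"pics/{n}0.png",p)
    c=camera_params(n);print(n,c)
    import numpy as np;np.savez(f"{n}0.npz",p=p,d=d,**{k:np.array(v) for k,v in c.items()})
E
```

```text
pics
{'t': 0.0, 'joints': array([ 1.18128722e+00,  9.18628691e-02,  1.23186196e+00, -3.32614078e-06,
        1.81983818e+00, -5.67069944e-02]), 'qvel': array([-4.38882941e-04,  1.14345664e-03, -3.17675381e-05,  5.44867496e-04,
        1.31212911e-03,  5.35686658e-04]), 'effort': array([-2.76264800e-03, -4.46453512e+01, -4.06438136e+01,  6.94542658e-02,
        2.96075852e-02, -1.36237686e-04]), 'eef_pos': array([195.90611429, 566.79297748, 221.51801974]), 'tool_rot': array([-3.13962528e+00, -1.08453026e-04,  2.80878962e+00]), 'ft_force': array([ 0.73686646, -0.14881293,  0.6582895 ]), 'torque': array([-0.02953843, -0.00871934, -0.01143688]), 'width': 87.79462193383698}
side {'fx': 392.6846921077812, 'fy': 392.6846921077812, 'cx': 281.7664638989017, 'cy': 210.49591495951145, 'distortion': array([0.00278352, 0.        , 0.        , 0.        , 0.        ]), 'R': array([[ 0.88456578, -0.46640547, -0.00305213],
       [-0.29363895, -0.55179575, -0.78057518],
       [ 0.36238038,  0.69136632, -0.62505445]]), 't': array([-371.09045113,  341.78850456,  579.60303492])}
top {'fx': 453.4364682872957, 'fy': 453.4364682872957, 'cx': 279.44208500732685, 'cy': 208.20253582305895, 'distortion': array([-0.11669509,  0.        ,  0.        ,  0.        ,  0.        ]), 'R': array([[ 0.01449905, -0.99976718,  0.0159802 ],
       [-0.9954376 , -0.01593993, -0.09407398],
       [ 0.0943068 , -0.01454331, -0.99543695]]), 't': array([184.61436242, 553.67502701, 931.91578361])}
wrist {'fx': 311.45735437867705, 'fy': 311.45735437867705, 'cx': 280.1389633733041, 'cy': 210.2375325269485, 'distortion': array([-0.05059766,  0.        ,  0.        ,  0.        ,  0.        ]), 'R': array([[ 0.32661969,  0.94515357, -0.00207581],
       [ 0.91093394, -0.31420714,  0.26734479],
       [ 0.25202964, -0.089211  , -0.9635987 ]]), 't': array([-599.34080192,  -34.09852922,  390.83735313])}
```

View pics/top0.png

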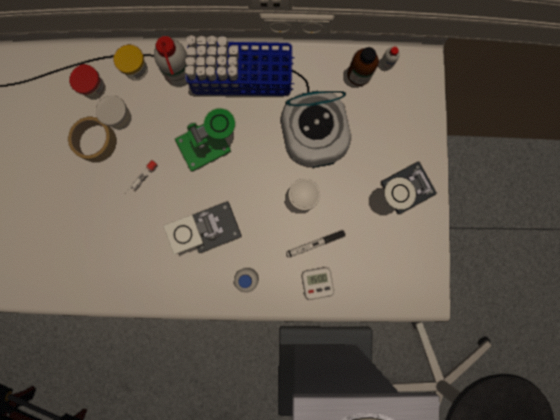

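View pics/side0.png

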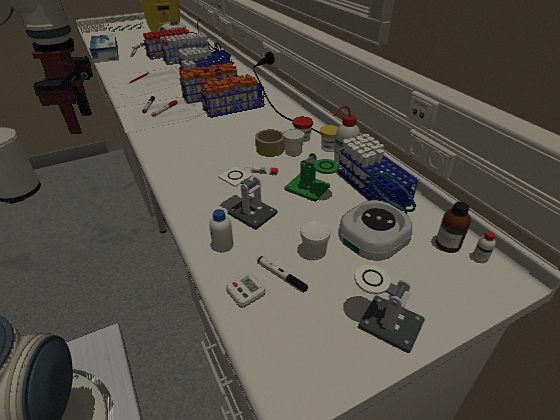

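View pics/wrist0.png

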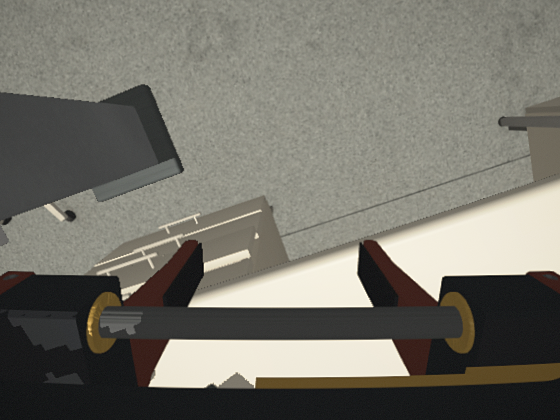

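Candidates in the top view are the white round tag on a dark stand (400,193), the square tag on a dark stand (183,235) and the green round one (219,123). The first fits: white disc, ring face up, dark base. I'll confirm it in a crop and measure.

```bash
cat > h.py <<'E'
import numpy as np,cv2
def load(n):
    z=np.load(n+'.npz');return z
def pix2w(z,u,v,d=None):
    K=np.array([[z['fx'],0,z['cx']],[0,z['fy'],z['cy']],[0,0,1.]])
    q=cv2.undistortPoints(np.array([[[u,v]]],float),K,z['distortion'])[0,0]
    if d is None:d=z['d'][int(round(v)),int(round(u))]
    return z['R'].T@(np.array([q[0]*d,q[1]*d,d])-z['t'])
def cloud(z):
    K=np.array([[z['fx'],0,z['cx']],[0,z['fy'],z['cy']],[0,0,1.]])
    h,w=z['d'].shape
    uv=np.stack(np.meshgrid(np.arange(w),np.arange(h)),-1).reshape(-1,1,2).astype(float)
    q=cv2.undistortPoints(uv,K,z['distortion'])[:,0]
    d=z['d'].reshape(-1,1)
    c=np.hstack([q*d,d]);return ((c-z['t'])@z['R']).reshape(h,w,3)
E
python3 - <<'E'
from h import *
z=load('top0')
a=cv2.resize(z['p'][150:230,360:450],None,fx=7,fy=7,interpolation=cv2.INTER_CUBIC);cv2.imwrite('pics/ct.png',a)
z2=load('side0')
b=cv2.resize(z2['p'][250:360,330:440],None,fx=5,fy=5,interpolation=cv2.INTER_CUBIC);cv2.imwrite('pics/cs.png',b)
W=cloud(z);np.set_printoptions(precision=0,suppress=True,linewidth=250)
for v in range(160,216,4):
    print(v,[tuple(W[v,u].astype(int)) for u in range(376,440,6)])
E
```

```text
160 [(np.int64(662), np.int64(-18), np.int64(2)), (np.int64(663), np.int64(-32), np.int64(0)), (np.int64(663), np.int64(-45), np.int64(2)), (np.int64(664), np.int64(-60), np.int64(-1)), (np.int64(665), np.int64(-73), np.int64(-1)), (np.int64(665), np.int64(-86), np.int64(0)), (np.int64(665), np.int64(-99), np.int64(1)), (np.int64(665), np.int64(-114), np.int64(0)), (np.int64(665), np.int64(-127), np.int64(2)), (np.int64(666), np.int64(-141), np.int64(0)), (np.int64(667), np.int64(-155), np.int64(0))]
164 [(np.int64(655), np.int64(-19), np.int64(-3)), (np.int64(654), np.int64(-31), np.int64(1)), (np.int64(655), np.int64(-45), np.int64(0)), (np.int64(655), np.int64(-59), np.int64(0)), (np.int64(655), np.int64(-72), np.int64(2)), (np.int64(655), np.int64(-86), np.int64(1)), (np.int64(654), np.int64(-96), np.int64(11)), (np.int64(654), np.int64(-109), np.int64(12)), (np.int64(656), np.int64(-126), np.int64(1)), (np.int64(656), np.int64(-140), np.int64(2)), (np.int64(657), np.int64(-155), np.int64(0))]
168 [(np.int64(644), np.int64(-18), np.int64(3)), (np.int64(646), np.int64(-32), np.int
[... 5336 characters left out ...]
64(0)), (np.int64(558), np.int64(-111), np.int64(0)), (np.int64(558), np.int64(-125), np.int64(0)), (np.int64(558), np.int64(-139), np.int64(0)), (np.int64(559), np.int64(-153), np.int64(0))]
212 [(np.int64(548), np.int64(-17), np.int64(1)), (np.int64(548), np.int64(-31), np.int64(0)), (np.int64(548), np.int64(-45), np.int64(-4)), (np.int64(548), np.int64(-58), np.int64(0)), (np.int64(547), np.int64(-68), np.int64(11)), (np.int64(549), np.int64(-85), np.int64(0)), (np.int64(549), np.int64(-98), np.int64(0)), (np.int64(549), np.int64(-112), np.int64(-1)), (np.int64(550), np.int64(-126), np.int64(-2)), (np.int64(549), np.int64(-138), np.int64(2)), (np.int64(550), np.int64(-153), np.int64(-1))]
```

View pics/ct.png

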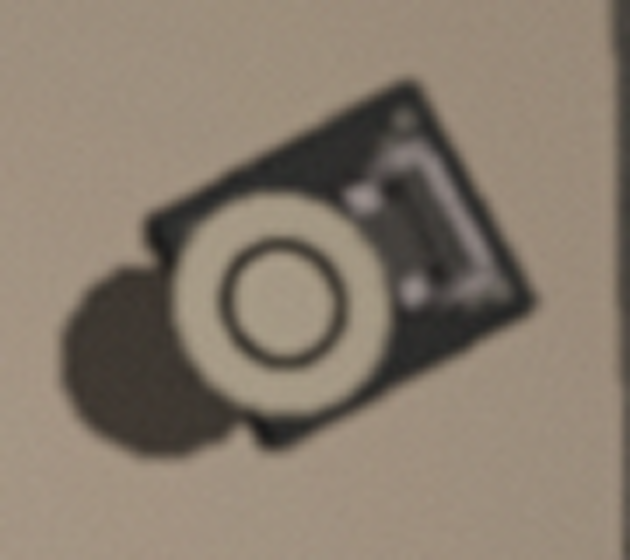

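View pics/cs.png

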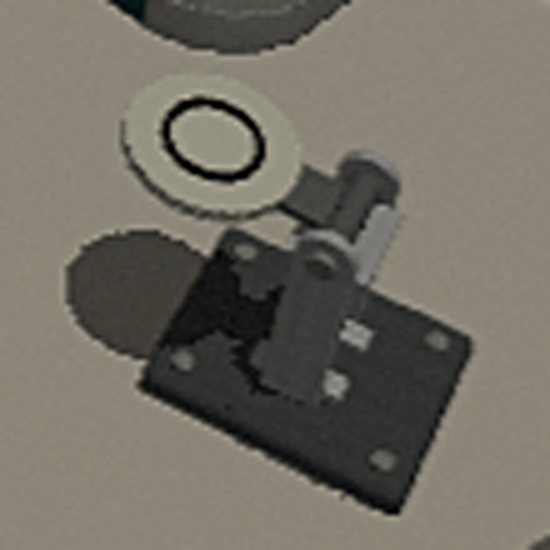

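The crops show the white disc with its black ring on a dark steel base (crop centre 282,303), so this is the right marker. Next I'll work out the stand pose by intersecting the base corners with the plane z=12 and the disc with its top plane.

Run:
```python
from h import *
np.set_printoptions(precision=1,suppress=True)
z=load('top0')
def onz(z,u,v,h):
    a=pix2w(z,u,v,500.);b=pix2w(z,u,v,1500.);return a+(b-a)*(h-a[2])/(b[2]-a[2])
f=lambda x,y:((x+.5)/7-.5+360,(y+.5)/7-.5+150)
C=[onz(z,*f(*c),12) for c in [(412,82),(148,220),(270,448),(535,300)]]
for c in C:print(c)
ctr=np.mean(C,0);print('base ctr',ctr)
ex=(C[0]-C[1]+C[3]-C[2]);print('yaw',np.arctan2(ex[1],ex[0]),[np.linalg.norm(C[i]-C[i-1]) for i in range(4)])
for h in(94,98,102):
    t=onz(z,*f(282,303),h);print('tag',t,np.linalg.norm((t-ctr)[:2]),np.arctan2(*(ctr-t)[1::-1]))
W=cloud(z)
# disc plane
m=np.zeros((420,560),bool)
c=f(282,303);vv,uu=np.mgrid[:420,:560]
m=np.hypot(uu-c[0],vv-c[1])<13
P=W[m];P=P[P[:,2]>80];print(len(P),P.mean(0))
A=np.c_[P-P.mean(0)];u,s,vt=np.linalg.svd(A,full_matrices=False);print(vt[2])
# side view
z2=load('side0');g=lambda x,y:((x+.5)/5-.5+330,(y+.5)/5-.5+250)
S=[onz(z2,*g(*c),12) for c in [(225,228),(472,345),(398,512),(140,382)]]
for c in S:print('s',c)
print(np.mean(S,0))
t=pix2w(z2,*g(213,140));print('tag side',t)
```

```text
[ 660.4 -111.    12. ]
[614.8 -26.2  12. ]
[544.4 -63.9  12. ]
[ 592.1 -149.3   12. ]
base ctr [603.  -87.6  12. ]
yaw -1.069416207013266 [np.float64(78.24559180536318), np.float64(96.33156759058514), np.float64(79.8700418169197), np.float64(97.77693190872309)]
tag [578.7 -44.8  94. ] 49.1745828836055 -1.0545302071373928
tag [578.2 -43.7  98. ] 50.431000633248125 -1.0564693421839213
tag [577.6 -42.6 102. ] 51.68759879623045 -1.0583141976931565
531 [578.3 -43.6  98.1]
[-0.   0.1 -1. ]
s [612.7 -26.7  12. ]
s [ 659.4 -113.7   12. ]
s [ 587.6 -153.4   12. ]
s [540.4 -68.9  12. ]
[600.  -90.7  12. ]
tag side [577.7 -44.3  99.4]
```

The stand's pivot is at about (602, -89, 90) with yaw about -1.06, and the tag angle is about 0.1. The tool can only point down. My plan is to press the shut fingertip lightly against the free edge from outside, sweep it up and over, then press the bar face down. First I'll approach at height.

Request:
jog_arm(steps=[[0,0.025,-0.0395,0,-3],[0,0.025,-0.0395,0,-3],[0,0.025,-0.0395,0,-3],[0,0.025,-0.0395,0,-3],[0,0.025,-0.0395,0,-3],[0,0.025,-0.0395,0,-3],[0,0.025,-0.0395,0,-3],[0,0.025,-0.0395,0,-3],[0,0.025,-0.0395,0,-3],[0,0.025,-0.0395,0,-3]])

```text
t: 1.15
eef_pos: [446.6, 170.3, 222.5]
tool_rot: [3.141, -0.0, 2.283]
ft_force: [1.3, 0.2, 0.6]
width: 11.2
```

Request:
jog_arm(steps=[[0,0.025,-0.04,0,-3],[0,0.025,-0.04,0,-3],[0,0.025,-0.04,0,-3],[0,0.025,-0.04,0,-3],[0,0,0,0,0],[0,0,0,0,0]])

```text
t: 1.75
eef_pos: [546.0, 11.3, 221.8]
tool_rot: [-3.14, -0.001, 2.074]
ft_force: [-0.4, 0.5, -0.0]
width: 0.4
```

```bash
cat > look.py <<'E'
import sys
from station import *
from h import *
tag=sys.argv[1]
s=sense();np.set_printoptions(precision=2,suppress=True)
print(s['t'],s['eef_pos'],s['tool_rot'],s['ft_force'],s['width'],s['joints'])
out=[]
for n in("side","top","wrist"):
    c=camera_params(n);p,d=capture(n)
    np.savez(f"{n}{tag}.npz",p=p,d=d,**{k:np.array(v) for k,v in c.items()})
    out.append(p)
r=lambda p,a,b,c,d:cv2.resize(p[a:b,c:d],(400,300),interpolation=cv2.INTER_CUBIC)
im=np.vstack([np.hstack([r(out[0],190,370,300,540),r(out[1],100,250,320,520)]),np.hstack([r(out[2],0,420,0,560),r(out[0],0,420,0,560)])])
cv2.imwrite(f"pics/m{tag}.png",im)
E
python3 look.py 1
```

```text
1.75 [545.97  11.34 221.76] [-3.14 -0.    2.07] [-0.35  0.49 -0.  ] 0.3646088187686914 [-0.04 -0.05  1.38  0.    1.82 -0.54]
```

View pics/m1.png

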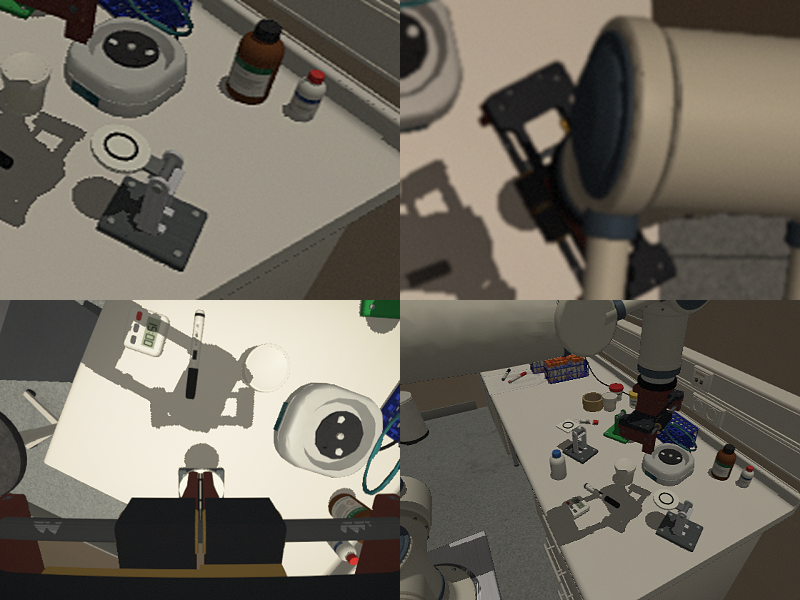

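The side and wrist views show the tool just outside the disc's free edge and laterally in line with it (wrist crop: disc about x=201, fingers about x=201). I'll check the clearance to the centrifuge before lowering.

Run:
```python
from h import *
W=cloud(load('top0'))
A=W[(W[...,2]>60)&(W[...,0]<760)&(W[...,0]>400)&(W[...,1]<200)]
m=(A[:,1]>-10)&(A[:,0]>600)
print('centrifuge',A[m].min(0),A[m].max(0))
A=cloud(load('wrist1'))
# disc in body of stand frame
p=np.array([602,-88.5]);ex=np.array([.488,-.873])
z=load('wrist1');P=cloud(z).reshape(-1,3);P=P[(P[:,2]>85)&(P[:,2]<115)]
x=(P[:,:2]-p)@ex;y=(P[:,:2]-p)@[.873,.488]
k=(x>-100)&(x<0)&(abs(y)<45);print(k.sum(),x[k].min(),y[k].min(),y[k].max(),P[k,2].mean())
```

```text
centrifuge [601.26256692  73.76307801  60.05504341] [759.66024679 186.38409959 176.47884629]
735 -82.8943754298338 -28.72215324882248 34.173362304664415 99.21844061881647
```

Run:
```python
from h import *
np.set_printoptions(precision=0,suppress=True)
p=np.array([602,-88.5]);ex=np.array([.488,-.873]);ey=np.array([.873,.488])
for n in('top0','side0'):
    W=cloud(load(n)).reshape(-1,3);W=W[W[:,2]>40]
    x=(W[:,:2]-p)@ex;y=(W[:,:2]-p)@ey
    for lo in(-240,-220,-200,-180,-160,-140,-120):
        k=(x>lo)&(x<lo+20)&(abs(y)<125);print(n,lo,k.sum(),W[k][:,2].max() if k.any() else 0, y[k].min() if k.any() else 0)
    k=(W[:,0]>600)&(W[:,0]<760)&(W[:,1]>40)&(W[:,1]<200);print(np.percentile(W[k,2],[50,90,95,99]))
```

```text
top0 -240 279 67.90216729221989 59.99488352097368
top0 -220 296 67.0940428844992 59.41170660602625
top0 -200 155 67.94879772544697 64.77113263952214
top0 -180 0 0 0
top0 -160 0 0 0
top0 -140 0 0 0
top0 -120 0 0 0
[ 54.  58. 131. 168.]
side0 -240 193 65.30191193127344 60.837515392880704
side0 -220 239 65.56468564517283 59.02396131739731
side0 -200 166 65.042466134642 65.82911366233014
side0 -180 0 0 0
side0 -160 0 0 0
side0 -140 0 0 0
side0 -120 0 0 0
[ 54.  64. 158. 172.]
```

Clear. I'll lower to tip z≈60 (38 mm below the edge) and approach.

Request:
jog_arm(steps=[[0,0,0,-0.04,0.4],[0,0,0,-0.04,0],[0,0,0,-0.04,0],[0,0,0,-0.04,0],[0,0,0,0,0],[0,0.0049,-0.0087,0,0],[0,0.002,-0.0035,0,0],[0,0,0,0,0],[0,0,0,0,0]])

```text
t: 2.8
eef_pos: [554.1, -0.4, 64.8]
tool_rot: [3.139, 0.002, 2.082]
ft_force: [-0.1, -0.5, 0.0]
width: 0.3
```

```bash
python3 look.py 2
```

```text
2.8 [554.1   -0.35  64.78] [3.14 0.   2.08] [-0.06 -0.47  0.01] 0.2523494857691294 [-0.06 -0.01  1.61  0.    1.53 -0.57]
```

View pics/m2.png

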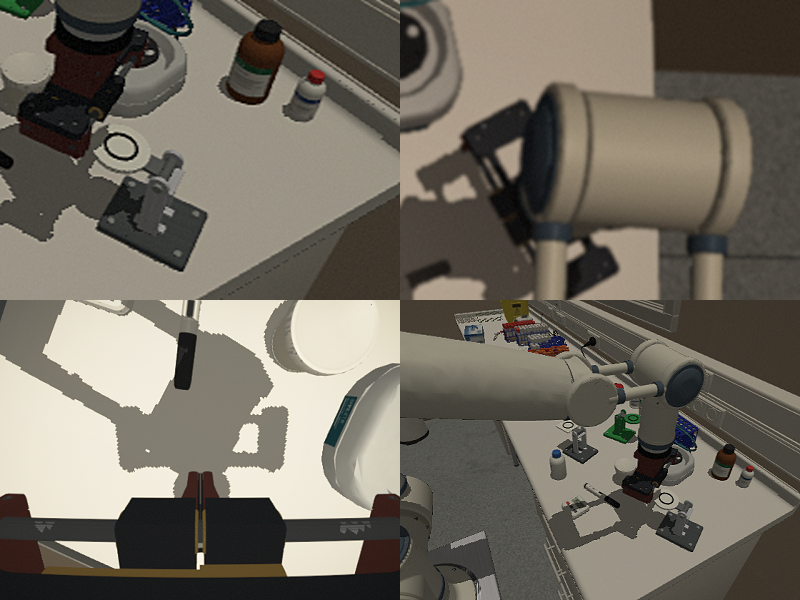

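The side view shows the shut fingertip just outside the free edge, with its tip below the disc and no contact. I'll creep in.

Request:
jog_arm(steps=[[0,0.002,-0.0035,0,0],[0,0.001,-0.0017,0,0],[0,0,0,0,0]])

```text
t: 3.25
eef_pos: [555.8, -5.2, 62.5]
tool_rot: [-3.141, -0.001, 2.083]
ft_force: [-1.1, 0.9, 0.6]
width: 0.3
```

Request:
jog_arm(steps=[[0,0.0005,-0.0009,0,0],[0,0,0,0,0]])

```text
t: 3.45
eef_pos: [555.9, -5.4, 62.3]
tool_rot: [-3.141, -0.002, 2.083]
ft_force: [-1.9, 5.2, -0.1]
width: 0.3
```

Contact (about 5 N). Now up, with a slight advance.

Request:
jog_arm(steps=[[0,0,0,0.004,0],[0,0.0001,-0.0002,0.004,0],[0,0.0003,-0.0005,0.004,0],[0,0.0004,-0.0007,0.004,0]])

```text
t: 3.85
eef_pos: [557.3, -7.8, 79.3]
tool_rot: [3.141, 0.0, 2.083]
ft_force: [-0.1, 2.4, 0.3]
width: 0.6
```

```bash
python3 look.py 3
```

```text
3.85 [557.31  -7.82  79.26] [3.14 0.   2.08] [-0.13  2.43  0.32] 0.61363346809355 [-0.07 -0.    1.58 -0.    1.56 -0.59]
```

View pics/m3.png

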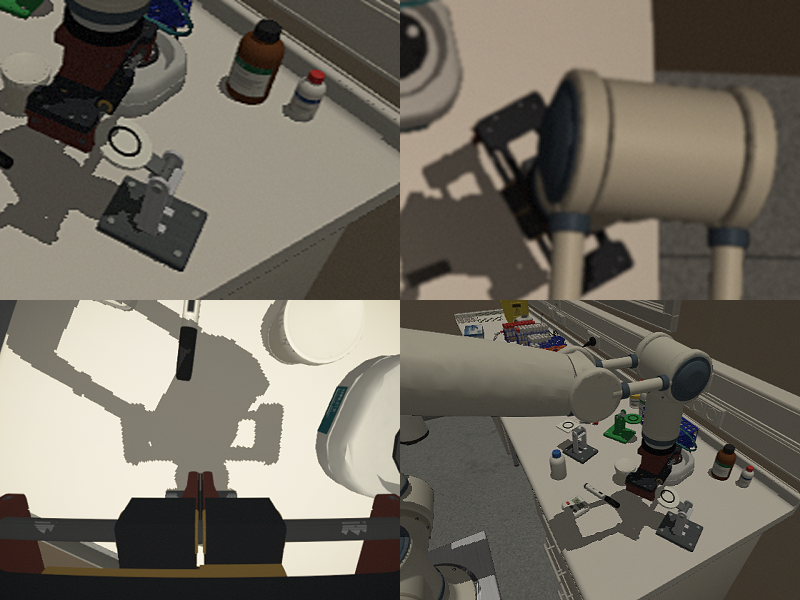

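The side crop shows the disc tilted up and following the fingertip (θ≈0.27), and the stand has not moved. Continuing along the arc.

Request:
jog_arm(steps=[[0,0.0008,-0.0015,0.0065,0],[0,0.0011,-0.0019,0.0065,0],[0,0.0012,-0.0022,0.0065,0],[0,0.0016,-0.0029,0.0065,0],[0,0.0016,-0.0029,0.0065,0],[0,0.0018,-0.0032,0.0065,0]])

```text
t: 4.6
eef_pos: [565.6, -22.7, 118.3]
tool_rot: [3.141, 0.0, 2.083]
ft_force: [-0.9, 0.5, 0.6]
width: 0.3
```

```bash
python3 look.py 4
```

```text
4.6 [565.57 -22.65 118.32] [3.14 0.   2.08] [-0.87  0.47  0.58] 0.30820500445072907 [-0.1   0.    1.5  -0.    1.63 -0.61]
```

View pics/m4.png

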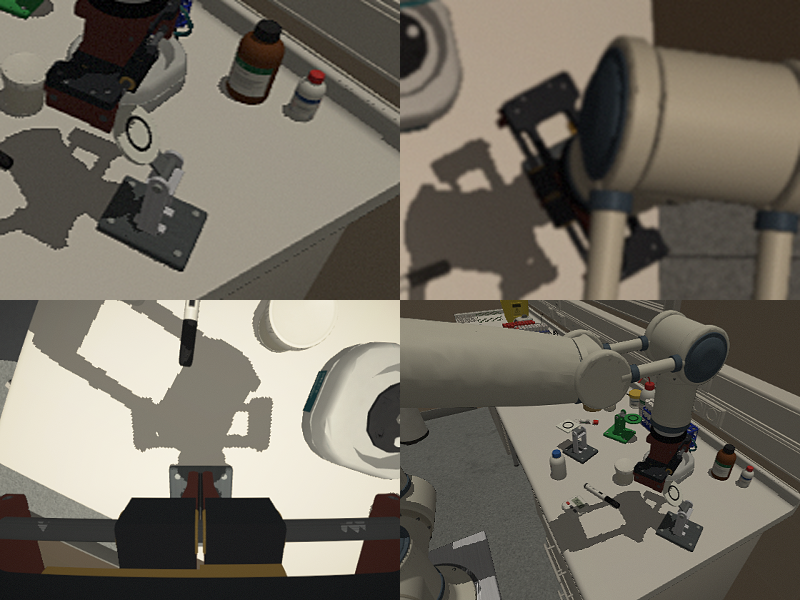

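The disc now stands at about 40° (side crop 138,135), and the stand is still in place. Pushing towards vertical.

Request:
jog_arm(steps=[[0,0.0029,-0.0052,0.005,0],[0,0.0029,-0.0052,0.005,0],[0,0.0029,-0.0052,0.004,0],[0,0.0029,-0.0052,0.003,0],[0,0.0029,-0.0052,0.003,0],[0,0.0029,-0.0052,0.002,0],[0,0.0029,-0.0052,0.001,0],[0,0.0029,-0.0052,0,0],[0,0.0029,-0.0052,0,0]])

```text
t: 5.65
eef_pos: [591.6, -69.5, 140.4]
tool_rot: [-3.141, -0.0, 2.083]
ft_force: [-0.2, 0.4, 1.3]
width: 0.4
```

```bash
python3 look.py 5
```

```text
5.65 [591.61 -69.53 140.4 ] [-3.14 -0.    2.08] [-0.22  0.39  1.28] 0.413920518265171 [-0.17  0.08  1.39 -0.    1.67 -0.69]
```

View pics/m5.png

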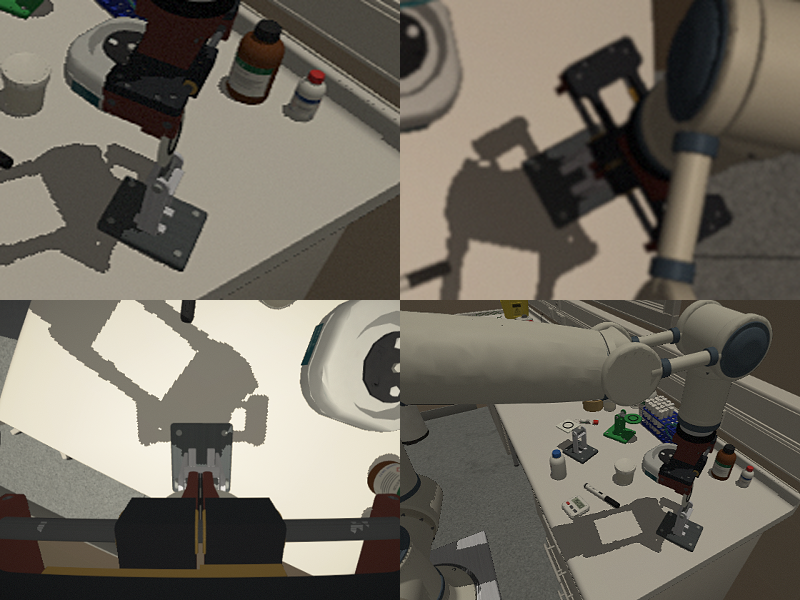

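The disc is nearly vertical (side crop 168,140), and the forces are tiny. Pushing over the top now.

Request:
jog_arm(steps=[[0,0.0034,-0.0061,0,0],[0,0.0029,-0.0052,0,0],[0,0.0034,-0.0061,-0.001,0],[0,0.0034,-0.0061,-0.001,0],[0,0.0037,-0.0065,-0.0035,0],[0,0.0037,-0.0065,-0.0035,0]])

```text
t: 6.4
eef_pos: [612.2, -106.2, 131.2]
tool_rot: [-3.141, -0.0, 2.083]
ft_force: [0.8, 0.6, 0.1]
width: 0.2
```

```bash
python3 look.py 6
```

```text
6.4 [ 612.2  -106.17  131.24] [-3.14 -0.    2.08] [0.82 0.64 0.09] 0.23506543280486278 [-0.23  0.15  1.33 -0.    1.66 -0.74]
```

View pics/m6.png

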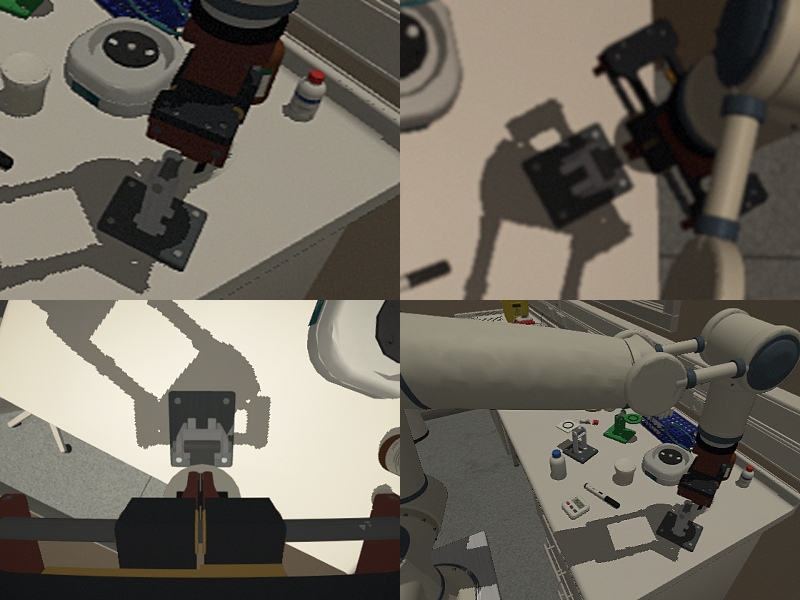

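The disc leans over to the far side (wrist crop 200,470; top crop 630,140). Continuing down.

Request:
jog_arm(steps=[[0,0.0032,-0.0057,-0.005,0],[0,0.0032,-0.0057,-0.006,0],[0,0.0022,-0.0039,-0.006,0],[0,0.0022,-0.0039,-0.006,0],[0,0.0015,-0.0026,-0.004,0],[0,0.0015,-0.0026,-0.004,0]])

```text
t: 7.15
eef_pos: [625.7, -130.2, 100.0]
tool_rot: [-3.141, -0.0, 2.083]
ft_force: [0.3, -0.2, 0.2]
width: 0.9
```

Request:
jog_arm(steps=[[0,0.001,-0.0017,-0.003,0],[0,0,0,-0.002,0],[0,0,0,0,0]])

```text
t: 7.45
eef_pos: [626.6, -131.6, 95.4]
tool_rot: [-3.141, -0.0, 2.083]
ft_force: [0.0, -0.2, -0.6]
width: 0.5
```

```bash
python3 look.py 7
```

```text
7.45 [ 626.64 -131.6    95.37] [-3.14 -0.    2.08] [ 0.   -0.24 -0.56] 0.4879532898769973 [-0.26  0.21  1.32 -0.    1.61 -0.77]
```

View pics/m7.png

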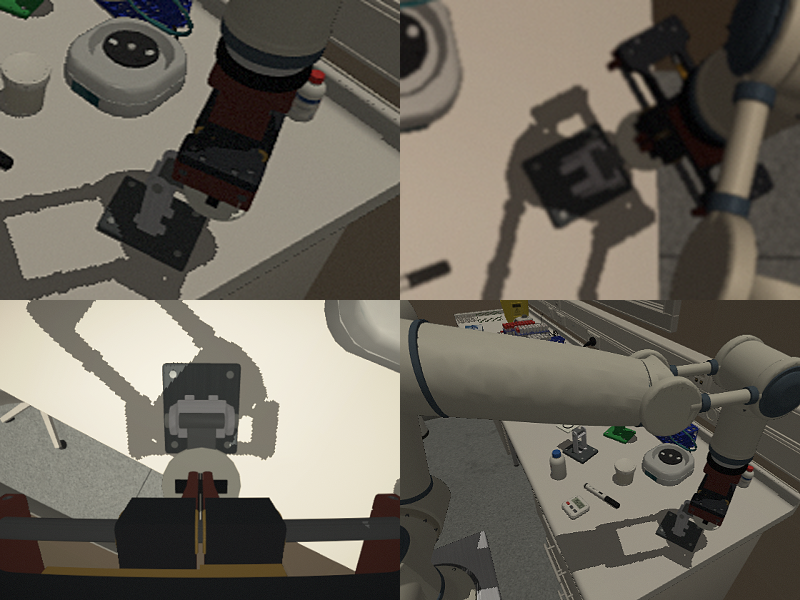

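The black bar face is up and the disc is nearly level. Pressing gently onto the stop.

Request:
jog_arm(steps=[[0,0,0,-0.001,0],[0,0,0,0,0]])

```text
t: 7.8
eef_pos: [626.8, -131.5, 94.7]
tool_rot: [3.141, 0.0, 2.083]
ft_force: [0.2, 0.7, -0.2]
width: 0.3
```

Request:
jog_arm(steps=[[0,0,0,-0.001,0],[0,0,0,0,0]])

```text
t: 8.0
eef_pos: [626.7, -131.6, 93.5]
tool_rot: [3.142, -0.0, 2.083]
ft_force: [0.4, -0.6, 0.3]
width: 0.2
```

Request:
jog_arm(steps=[[0,0,0,-0.001,0],[0,0,0,0,0]])

```text
t: 8.2
eef_pos: [626.8, -131.6, 93.3]
tool_rot: [3.141, 0.0, 2.083]
ft_force: [-1.0, 0.5, 3.2]
width: 0.7
```

Request:
jog_arm(steps=[[0,0,0,-0.001,0],[0,0,0,0,0]])

```text
t: 8.4
eef_pos: [626.8, -131.6, 93.2]
tool_rot: [3.141, 0.001, 2.083]
ft_force: [-3.1, 1.5, 7.1]
width: 0.6
```

Force rises with no further motion (7 N at z=93.2, the expected 93), so the tag is on its stop. Retracting straight up and away to look.

Request:
jog_arm(steps=[[0,0,0,0.005,0],[0,0,0,0.03,0],[0,0,0,0.04,0],[0,0,0,0.04,0],[0,-0.03,0.035,0.02,0],[0,-0.03,0.035,0,0],[0,-0.03,0.035,0,0],[0,-0.03,0.035,0,0],[0,-0.03,0.035,0,0],[0,-0.03,0.035,0,0]])

```text
t: 9.4
eef_pos: [445.5, 79.3, 226.2]
tool_rot: [3.141, -0.0, 2.082]
ft_force: [1.2, 1.2, -0.3]
width: 0.2
```

Request:
jog_arm(steps=[[0,-0.02,0.045,0,0],[0,-0.02,0.045,0,0],[0,-0.01,0.045,0,0],[0,0,0.045,0,0],[0,0,0.045,0,0],[0,0,0,0,0],[0,0,0,0,0]])

```text
t: 10.1
eef_pos: [396.5, 303.7, 225.8]
tool_rot: [-3.14, 0.001, 2.085]
ft_force: [0.8, 0.4, -0.7]
width: 0.6
```

```bash
python3 look.py 8
python3 - <<'E'
from h import *
np.set_printoptions(precision=3,suppress=True)
p=np.array([602,-88.5]);ex=np.array([.488,-.873]);ey=np.array([.873,.488])
for n in('top8','side8'):
    z=load(n);P=cloud(z).reshape(-1,3)
    x=(P[:,:2]-p)@ex;y=(P[:,:2]-p)@ey
    k=(x>26)&(x<84)&(abs(y)<34)&(P[:,2]>75)&(P[:,2]<120)
    A=np.c_[x[k],y[k],np.ones(k.sum())];c=np.linalg.lstsq(A,P[k,2],rcond=None)[0]
    print(n,k.sum(),'slopes',c,'zmean',P[k,2].mean(),'xmax',x[k].max(),'y',y[k].min(),y[k].max())
a=load('top0')['p'];b=load('top8')['p']
u=lambda im:cv2.resize(im[150:240,360:450],None,fx=5,fy=5,interpolation=cv2.INTER_CUBIC)
cv2.imwrite('pics/cmp.png',np.hstack([u(a)[:,:400],u(b)[:,:400]]))
E
```

```text
10.1 [396.51 303.74 225.79] [-3.14  0.    2.08] [ 0.82  0.43 -0.68] 0.5582162236434811 [ 0.59 -0.18  1.49 -0.    1.83  0.07]
top8 702 slopes [ 0.004  0.004 93.096] zmean 93.28404301431955 xmax 83.17438992749994 y -30.656775450850404 31.681112060794284
side8 949 slopes [-0.001  0.02  92.743] zmean 92.6371150327125 xmax 83.61777632671186 y -31.143930703406923 33.38532796141126
```

View pics/m8.png

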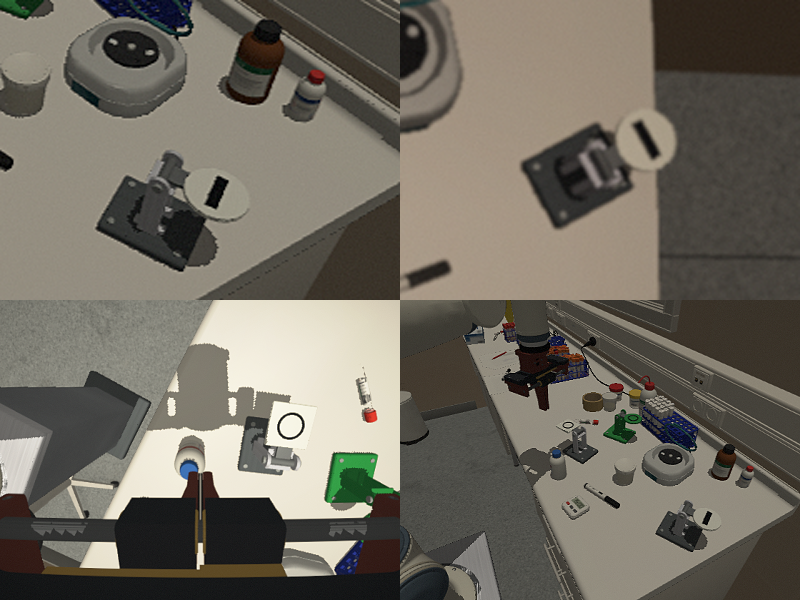

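View pics/cmp.png

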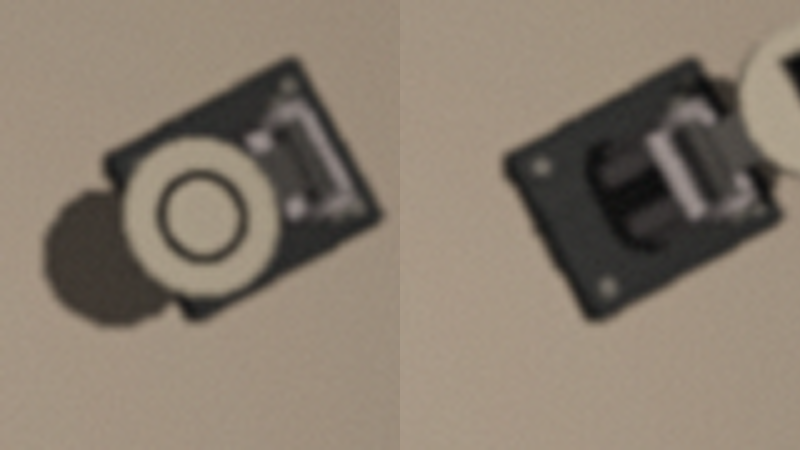

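The views show the bar face up and the disc level (top face z≈93, slope under 0.01 along the stand's x axis). The stand's corners are at the same pixels as before. The square tag is still down with its ring up, and the bystanders have not moved. Handing in.

```bash
python3 -c "
from station import *
print(job_done())"
```

```text
the job is handed in; nothing more can be done
None
```

The round tag is flipped: it lies flat on the +x side with its bar face up, and the job was handed in at about 10 s of the 48 s allowed.

- **How it was done:** I pushed with the shut fingertip against the free edge and never gripped the tag. The tool can only point straight down, so at first the tag was carried up by light pressure and friction on its outer edge. The fingertip then pushed it past vertical and down onto its stop.
- **Forces:** The largest readings were about 5 N at first contact and about 8 N in the final press. The gripper then withdrew clear of everything.
- **Tag flat:** In the last pictures the top face is at z≈93 mm. The slope along the stand's x axis is 0.004 rad in the top view and -0.001 rad in the side view.
- **Rest of the bench:** The stand's corners are at the same pixels as before. The square tag is still down, and by eye the other objects have not moved.

None of the checks failed. The two cameras differed by about 4 mm on where the stand is, which did not affect the result.

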